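# Feed a blank under the sprung guard flap of a marking press

## Task

Load the bright steel blank lying in the feed channel of the green marking press: press down the long orange arm with one fingertip so that the spring-closed guard flap stays open, and with the other fingertip push the blank from behind along the channel, under the open flap, until it stops against the brass end stop. Only when it is there, let go of the arm so that the flap closes down onto the blank, and take the hand clear. Push only: do not lift the blank, and leave the other things on the bench where they are.

Things in the scene. Friction and masses are not known exactly. Their poses are not given: they have to be found in the camera images.
- press: Green bench marking press, fixed; placed anew each time. Origin on the bench top under the flap's pivot; x runs along the feed channel in the feed direction (roughly robot's right to left), y to the orange arm's side (towards the robot), z up. The other entries use this frame, in mm. Base plate 8 thick, x -160..185, y -55..95. Pivot cheeks at x -10..10, y 37..86, top z 42.
- end_stop (a point): Point on the face of the brass end stop, mid-channel (x 95, y 0, z 34); the stop is 46 wide, top z 48. Channel floor z 24, from x -160 to the stop, 33 wide about y 0, between rails 6.5 wide, top z 29 (5 above the floor). Column, head and ram (x 72..178, to z 142) and a small hand lever (to x 210, z 163) rise over and behind the stop; a hand pushing at x -50 is clear of them.
- flap (a joint): Orange guard flap and press-arm, one piece on a pivot along y at x 0, z 34. Angle in rad: 0 shut, grows as the arm goes down and the lip rises, stops at 0.52. A spring shuts it: about 0.18 N m at 0, 0.39 at 0.42 (3 N on the arm 130 mm from the pivot, 7 N at 55). Pushing the blank against the shut lip does not open it. With the blank under it and the arm free it rests at about 0.21.
- flap_lip (a point): Middle of the flap's lower edge (lip 44 wide across the channel). Shut: x 62, 6.5 above the channel floor. It clears the blank's top above 0.23 rad; at 0.42 rad it is about 12 above it. The flap's guard plate bridges the channel over the blank from x 22 to 64.
- lever_pad (a point): Point on top of the press-arm, mid-width, 130 from the pivot. The arm: straight bar with black rubber top, y 45..75 (centre line y 60), 6 thick, from the pivot towards -x, 165 long. Shut it slopes up away from the pivot at 0.42 rad (this point x -118, z 89; far end z 103). At 0.42 rad it lies level, top z 36 all along: a tip at z 31 to 36 can slide along it with the flap open.
- blank_center (a point): Centre of the blank: bright steel bar 140 long (along the channel), 30 wide, 20 high, about 0.6 kg, 1.5 clear of the rails each side. It starts on the channel floor (z 24..44) with its front at x 20..50, short of the lip; home, its centre is at x 25. Its rear face is 60 sideways of the arm's centre line: two tips 60 apart between centres reach both at one height.
- blank: The same blank; origin at the centre of its underside, x along its length in the direction of feed.
- blank_front (a point): Centre of the blank's leading end face; at x 95 in the press's frame when home.
- spare_blank: Bystander: a dark blank 140 x 30 x 20 on the bench beyond the press (about 100 mm from the channel, on the side away from the arm). Leave.
- wax_tin: Bystander: tin of 64 diameter, 45 high, on the bench beyond the press. Leave.
- hammer: Bystander: a hammer lying on the bench. Leave.
- wire_brush: Bystander: a brush lying on the bench. Leave.
- punch: Bystander: a steel punch standing upright, 28 diameter, 90 high. Leave.
- mug: Bystander: a blue mug, 80 diameter, 90 high. Leave.
- collar: Bystander: a steel ring 70 diameter, 25 high. Leave.
Mind the look-alikes: they are no part of the job. What is shaped like the blank but purple or turquoise is not meant.

How it is judged:
By the outcome, as a careful person would: the job done as asked, in the order asked, and still so for the second after the job is handed in, with the robot touching nothing.
It also fails if it takes over 48 s, if anything falls off the work surface, if the arm or the gripper's body presses on something with over 40 N, if the wrist force passes 120 N, or if a joint passes its speed limit or range.

## Robot

A 6-joint arm with a two-finger parallel gripper is mounted at the origin on the work surface. World frame = base frame: x ahead of the robot, y to its left, z up, the work surface at z = 0. Lengths are in m, angles in rad, forces in N, time in s.
With the tool pointing down it reaches from about 0.35 to 0.775 m from the base axis. Payload 5.5 kg.
Tool frame: the origin (TCP) lies at the very end of the fingers, on their centre line; the grasp point (between the pads) lies 19 mm behind it (env.grip_depth is the distance from the TCP to the grasp point, in m); z points along the fingers, y is the direction in which the jaws open and shut (so a half turn about z gives the same grasp; the last joint's range is limited). The gripper opens to 85 mm and grips with 20 to 120 N. Pads are 22 mm wide; open, the fingers measure 114 mm over their backs; the gripper's body (76 mm by 85 mm) begins 54 mm behind the grasp point. The pads swing forward as they close: fully open they stand 13 mm farther back than shut.
Start: joints at [-1.306, 0.313, 0.046, 1.304, 0, 1.431], TCP at [0.226, -0.529, 0.231] pointing down, gripper open.
Joint ranges: [-2.76, 2.76], [-0.86, 1.69], [-1.03, 1.26], [-2.2, 2.34], [-1.47, 1.5], [-3.14, 3.14]. Speed limits (rad/s): [2.57, 2.57, 3.14, 3.14, 3.14, 3.14].

## Interface

Orientations are given as a unit quaternion [w, x, y, z].
In Python, from workcell import env gives the robot as it stands.
- The arm moves only by the tool step_arm, never from a script. Its argument "series" is a list of rows, each a list of 3 entries, a list of its own where there are three numbers: the shift along the world's x, y, z in cm, then the turn about the world's z in rad, then the closure in counts, from 0 (fully open) to 255 (shut). A call has 1 to 5 rows; each row is the pose to reach, as a shift and turn from the pose measured when the call began; what a row does not reach only later rows make up. A row lasts 1/8 s, in which the tool goes at most 62.5 mm and 10.7 degrees, less where a joint would pass 70% of its speed; a pose out of reach is approached as far as the arm can. A call with a gripper value outside its range is refused whole. The fingers move at their own pace and stop on an object; "newtons" is the grip in N (left out, the last holds). Time passes only in rows, so rows that repeat a pose let the fingers close. It gives the time, the measured TCP pose, the force and the opening at its end, in the units of the state.
- env.get_state(): the state, without advancing time (a new reading comes with each control period).
- env.read_camera(name): name is "side" or "top"; returns a dict with "frame" (400x640x3 uint8, red, green, blue), "vertical_fov" (degrees; the focal length in pixels is half the picture's height over the tangent of half this angle, whatever the lens; pixels are square), "cx", "cy" (the principal point, pixels), "camera_from_world" (4x4, takes a point from world to camera coordinates). Camera axes: x right, y down, z forward; pixel columns grow to the right and rows downward; lengths in m; the calibration is good to about 2 mm. A picture is of the moment at which its call begins. There is no depth.
- env.hand_in(): hands the job in, once; it reports no verdict.
The state is a dict: "clock": time; "joint_pos": joint angles; "qvel": joint speeds; "tau": joint torques, N m; "tcp_pos": TCP position; "orientation": TCP orientation; "wrist_force": force on the tool from outside, world axes, zero at the start; "ft_torque": the same for the moment, N m; "finger_gap": finger opening in m.
Only numpy, scipy, OpenCV 4.12 (cv2) and the standard library are available. Lean on these libraries where they do the work, as an engineer would, in place of code of your own. Each camera call takes 0.05 s, during which the arm holds its last target.

## Working session

There is one attempt and no reset: what is moved stays moved. The work goes in short steps, Python scripts to look and compute and a tool call to move; the robot and the scene stay as the last step left them, time stands still between calls to the robot, and variables do not carry over. Pictures are saved under pics/ and viewed, and the job is handed in when it is done.

Besides the shell and the picture viewer there is one more tool, called after "Call:" in YAML: its name, and indented under it one key for each argument. step_arm: Moves the arm, as the interface text tells. Its arguments: {"type":"object","properties":{"series":{"type":"array"},"newtons":{"type":"number"}},"required":["series"]}

```bash
mkdir -p pics; ls
cat > h.py <<'E'
import numpy as np, cv2
from workcell import env
def cam(n):
    r=env.read_camera(n); return r
def f(r): return r["frame"].shape[0]/2/np.tan(np.radians(r["vertical_fov"])/2)
def ray(r,u,v):
    T=np.array(r["camera_from_world"]);R=T[:3,:3];t=T[:3,3]
    d=R.T@np.array([(u-r["cx"])/f(r),(v-r["cy"])/f(r),1]);return -R.T@t,d
def atz(r,u,v,z):
    o,d=ray(r,u,v);return o+d*(z-o[2])/d[2]
def proj(r,p):
    T=np.array(r["camera_from_world"]);c=T[:3,:3]@np.array(p)+T[:3,3]
    return np.array([r["cx"]+f(r)*c[0]/c[2],r["cy"]+f(r)*c[1]/c[2]])
def save(r,name,crop=None,s=1):
    im=r["frame"][:,:,::-1]
    if crop: x0,y0,x1,y1=crop; im=im[y0:y1,x0:x1]
    im=cv2.resize(im,None,fx=s,fy=s,interpolation=cv2.INTER_CUBIC)
    cv2.imwrite("pics/"+name+".png",im)
E
python3 - <<'E'
from h import *
import pickle
for n in("top","side"):
    r=cam(n);save(r,n+"0",None,1.25);pickle.dump(r,open(n+"0.pkl","wb"))
    print(n,r["vertical_fov"],r["cx"],r["cy"],np.round(ray(r,320,200),3))
s=env.get_state();print({k:np.round(v,4) for k,v in s.items()})
E
```

```text
pics
top 47.260112248084695 316.0240484597858 195.18920903167023 [[ 0.291 -0.024  1.324]
 [ 0.201  0.015 -0.98 ]]
side 43.69641503989997 323.69398214709685 196.78897623025884 [[ 0.106  0.701  1.109]
 [ 0.343 -0.531 -0.774]]
{'clock': np.float64(0.1), 'joint_pos': array([-1.3056,  0.314 ,  0.0451,  1.3036,  0.    ,  1.4312]), 'qvel': array([ 0.0015, -0.0021,  0.0033,  0.0006, -0.0007,  0.0007]), 'tau': array([ 1.80000e-03, -4.81727e+01,  2.99243e+01,  1.27000e-02,
       -1.00000e-04, -0.00000e+00]), 'tcp_pos': array([ 0.2263, -0.5281,  0.2305]), 'orientation': array([-8.000e-04,  9.796e-01,  2.010e-01, -0.000e+00]), 'wrist_force': array([-0.2614,  0.7769,  0.3886]), 'ft_torque': array([ 0.0182, -0.0207, -0.0366]), 'finger_gap': np.float64(0.0852)}
```

View pics/top0.png

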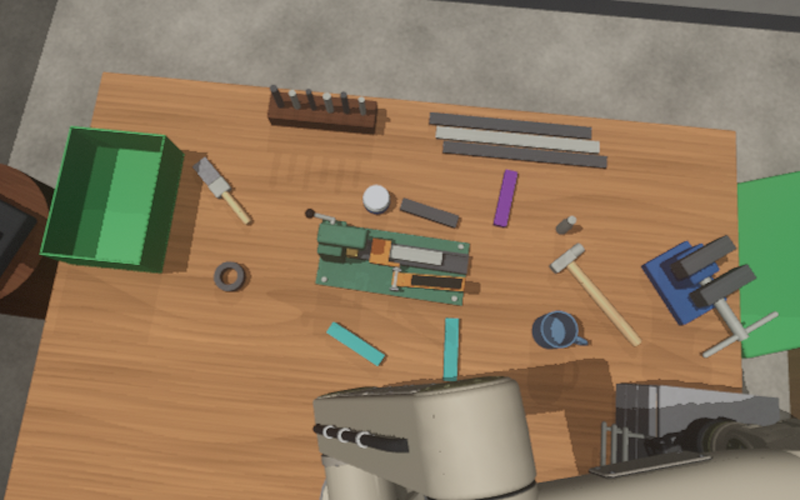

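View pics/side0.png

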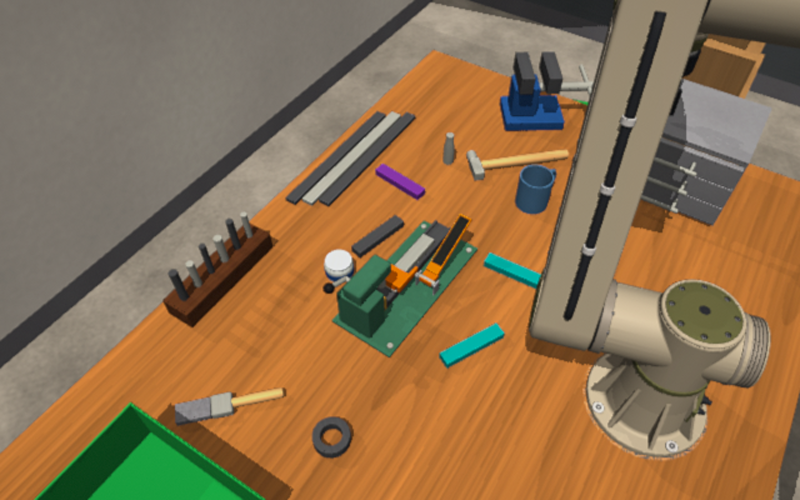

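The press sits in the middle of the top view, about (390,262) in the enlarged picture, with its head on the left. The blank is the bright bar near (418,256) and the arm is at about (432,282). I'll enlarge both.

Run:
```python
from h import *
import pickle
r=pickle.load(open("top0.pkl","rb"));save(r,"top0c",(245,165,385,250),5.7)
r=pickle.load(open("side0.pkl","rb"));save(r,"side0c",(260,165,390,290),4.7)
```

```text
(no output)
```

View pics/top0c.png

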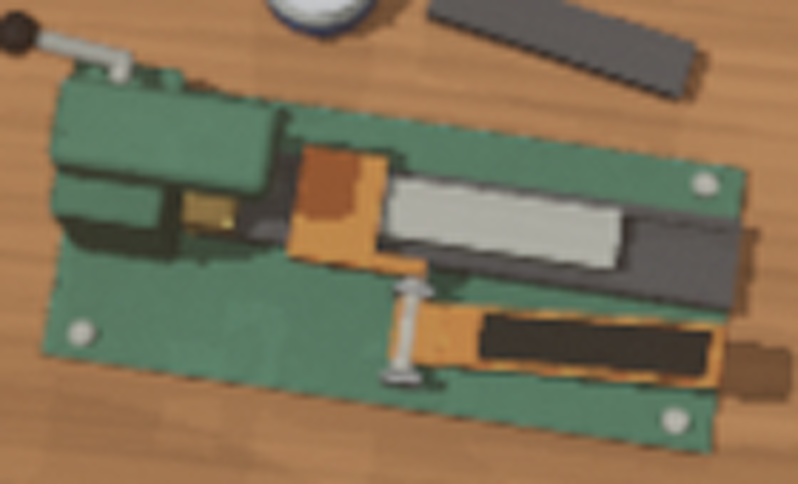

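View pics/side0c.png

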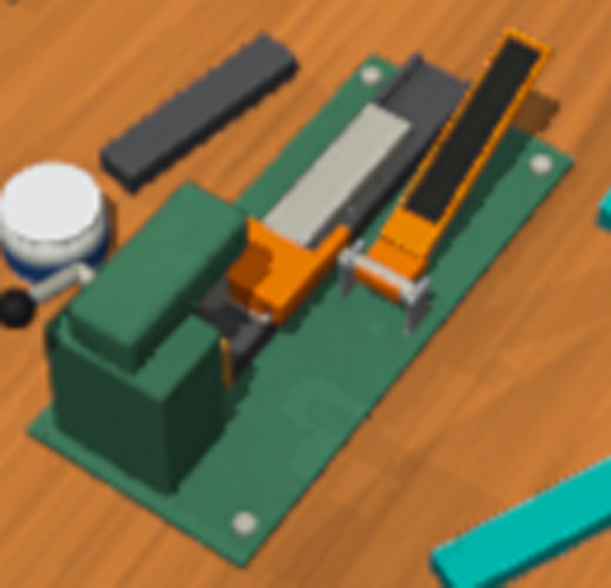

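```bash
cat > fit.py <<'E'
from h import *
import pickle
from scipy.optimize import least_squares
T=pickle.load(open("top0.pkl","rb"));S=pickle.load(open("side0.pkl","rb"))
tp=lambda a:(245+(a[0]+.5)/5.7-.5,165+(a[1]+.5)/5.7-.5)
sp=lambda a:(260+(a[0]+.5)/4.7-.5,165+(a[1]+.5)/4.7-.5)
obs=[(T,tp((43,355)),(185,95,8)),(T,tp((712,452)),(-160,95,8)),(T,tp((747,170)),(-160,-55,8)),
(S,sp((243,566)),(185,95,8)),(S,sp((574,162)),(-160,95,8)),(S,sp((27,430)),(185,-55,8)),(S,sp((375,55)),(-160,-55,8))]
def W(q,p):
    c,s=np.cos(q[2]),np.sin(q[2]);p=np.array(p)/1000
    return np.array([q[0]+c*p[0]-s*p[1],q[1]+s*p[0]+c*p[1],p[2]])
def inv(q,w):
    c,s=np.cos(q[2]),np.sin(q[2]);d=w[:2]-np.array(q[:2]);return 1000*np.array([c*d[0]+s*d[1],-s*d[0]+c*d[1],w[2]])
if __name__=="__main__":
    o=least_squares(lambda q:np.concatenate([proj(r,W(q,p))-u for r,u,p in obs]),[.45,0,1.6],x_scale=[.1,.1,.1])
    print(o.x,o.cost);print(np.round(o.fun.reshape(-1,2),2))
    q=o.x;np.save("q.npy",q)
    for a in((623,208),(613,268),(388,178),(385,240)):print("blank top",np.round(inv(q,atz(T,*tp(a),.044)),1))
    for a in((410,125),(375,103)):print("blank S",np.round(inv(q,atz(S,*sp(a),.044)),1))
    for a in((727,325),(718,388)):print("arm end",np.round(inv(q,atz(T,*tp(a),.103)),1))
    for a in((550,48),(510,30)):print("arm end S",np.round(inv(q,atz(S,*sp(a),.103)),1))
    for p in((-128,0,44),(-130,60,36),(95,0,34)):print(p,np.round(W(q,p),4))
E
python3 fit.py
```

```text
[ 0.54865315 -0.00170152  1.52289339] 2.503960368970327
[[-1.02 -0.57]
 [-0.49  0.13]
 [-0.25 -0.72]
 [ 0.53  0.19]
 [ 1.15 -0.84]
 [-0.02 -0.24]
 [ 0.01 -0.64]]
blank top [-98.5 -15.9  44. ]
blank top [-97.6  15.1  44. ]
blank top [ 20.3 -13.6  44. ]
blank top [17. 18. 44.]
blank S [-96.1  12.1  44. ]
blank S [-98.4 -14.6  44. ]
arm end [-151.7   45.4  103. ]
arm end [-151.2   75.8  103. ]
arm end S [-148.6   71.6  103. ]
arm end S [-147.2   45.2  103. ]
(-128, 0, 44) [ 0.5425 -0.1296  0.044 ]
(-130, 60, 36) [ 0.4825 -0.1287  0.036 ]
(95, 0, 34) [0.5532 0.0932 0.034 ]
```

Run:
```python
from fit import *
q=np.load("q.npy");s=env.get_state();t=W(q,(-125,30,0));print(t,(t-s["tcp_pos"])*100)
from scipy.spatial.transform import Rotation as R
o=s["orientation"];M=R.from_quat([*o[1:],o[0]]).as_matrix();a=np.arctan2(M[1,1],M[0,1]);print(a,q[2]-np.pi/2-a)
```

```text
[ 0.51270199 -0.12512159  0.        ] [ 28.63611081  40.29673989 -23.04884728]
-1.1659639166151192 1.1180609819438139
```

Call:
step_arm:
  series:
    - [[3,5,0],0.15,120]
    - [[6.5,9,0],0.33,120]
    - [[10,14,0],0.5,120]
    - [[13.5,19,0],0.66,120]
    - [[17,24,0],0.8,120]
  newtons: 60

```text
clock: 0.72
tcp_pos: [0.397, -0.2863, 0.2302]
orientation: [-0.001, 0.823, 0.568, -0.0]
wrist_force: [0.4, 0.4, 0.6]
finger_gap: 0.0451
```

Call:
step_arm:
  series:
    - [[4,5.5,-2],0.15,120]
    - [[8,11,-4],0.26,120]
    - [[11.57,16.1,-6],0.316,120]
    - [[11.57,16.1,-8],0.316,120]
    - [[11.57,16.1,-10],0.316,120]

```text
clock: 1.35
tcp_pos: [0.513, -0.1232, 0.1286]
orientation: [-0.002, 0.722, 0.692, -0.001]
wrist_force: [0.5, 0.2, -1.3]
finger_gap: 0.0456
```

```bash
cat > st.py <<'E'
from fit import *
import sys
from scipy.spatial.transform import Rotation as R
q=np.load("q.npy")
def st():
    s=env.get_state();o=s["orientation"];M=R.from_quat([*o[1:],o[0]]).as_matrix()
    print("t",round(float(s["clock"]),2),"press-frame tcp",np.round(inv(q,s["tcp_pos"]),1),"yawerr",np.round(q[2]-np.pi/2-np.arctan2(M[1,1],M[0,1]),4),"F",np.round(s["wrist_force"],1),"tq",np.round(s["ft_torque"],2),"gap",round(float(s["finger_gap"]),4),np.round(s["tcp_pos"],4),"q6",np.round(s["joint_pos"],2))
st()
if len(sys.argv)>1:
    import pickle
    for n,c in(("top",(245,150,385,255)),("side",(240,130,390,245))):
        r=cam(n);save(r,n+sys.argv[1],c,5);pickle.dump(r,open(n+sys.argv[1]+".pkl","wb"))
E
python3 st.py 1
```

```text
t 1.35 press-frame tcp [-123.    29.8  128.6] yawerr -0.0058 F [ 0.5  0.2 -1.3] tq [-0.08 -0.01  0.  ] gap 0.0456 [ 0.513  -0.1232  0.1286] q6 [-0.39  0.28 -0.26  1.04 -0.    1.23]
```

View pics/side1.png

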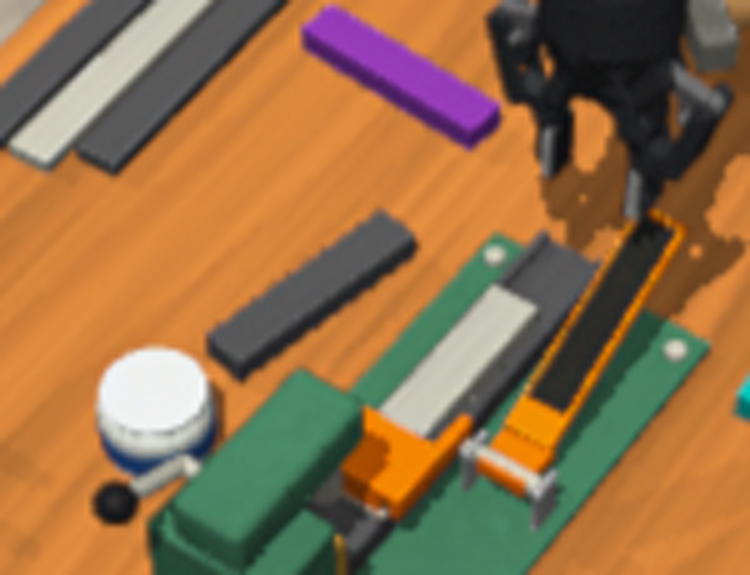

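View pics/top1.png

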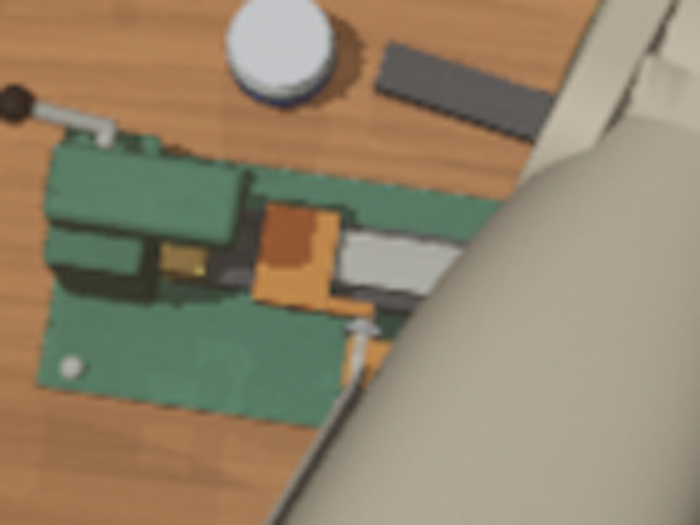

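Run:
```python
from fit import *
q=np.load("q.npy");r=pickle.load(open("side1.pkl","rb"))
for y in(-0.2,59.8):
  for z in (128.6,131): 
    p=proj(r,W(q,(-123,y,z)));print(y,z,(p-[240,130])*5)
```

```text
-0.2 128.6 [548.87262518 163.91883684]
-0.2 131 [549.0667386 160.8517906]
59.8 128.6 [643.19303217 211.38142572]
59.8 131 [643.5219624  208.32986287]
```

Call:
step_arm:
  series:
    - [[0,0,-2],-0.006,120]
    - [[0,0,-3.5],-0.006,120]
    - [[0,0,-5],-0.006,120]
    - [[0,0,-6.2],-0.006,120]
    - [[0,0,-6.5],-0.006,120]

```text
clock: 2.08
tcp_pos: [0.5107, -0.124, 0.0619]
orientation: [-0.004, 0.725, 0.689, -0.002]
wrist_force: [-0.9, -0.3, 3.0]
finger_gap: 0.0454
```

```bash
python3 st.py 2
```

```text
t 2.08 press-frame tcp [-124.    32.1   61.9] yawerr 0.0027 F [-0.9 -0.3  3. ] tq [-0.17  0.15  0.03] gap 0.0454 [ 0.5107 -0.124   0.0619] q6 [-0.39  0.34 -0.36  0.88 -0.    1.23]
```

View pics/side2.png

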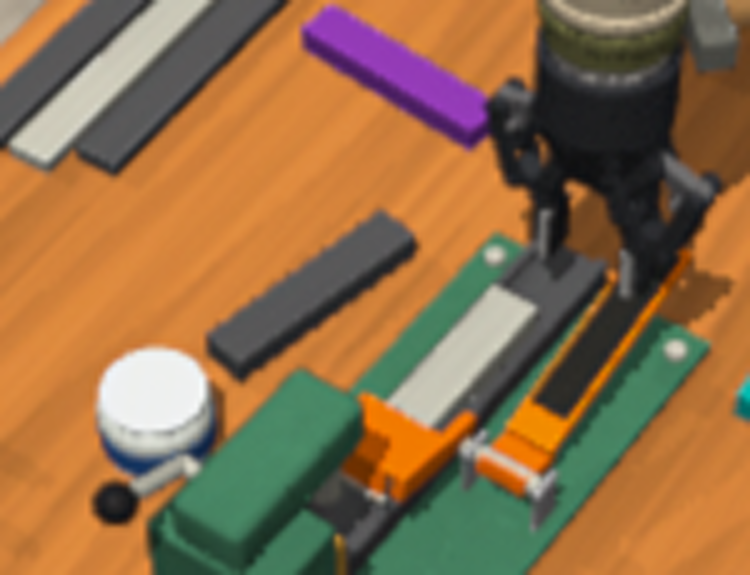

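Side view: the near tip (628,290) is on the arm and has pressed it partway down. The far tip (545,250) is over the channel, behind the blank.

Call:
step_arm:
  series:
    - [[0.2,0,-1.2],0,120]
    - [[0.2,0,-2.2],0,120]
    - [[0.2,0,-2.8],0,120]
    - [[0.2,0,-2.8],0,120]

```text
clock: 2.68
tcp_pos: [0.5129, -0.1239, 0.034]
orientation: [-0.004, 0.725, 0.689, -0.002]
wrist_force: [0.2, -1.4, 2.9]
finger_gap: 0.0453
```

```bash
python3 st.py 3
```

```text
t 2.67 press-frame tcp [-123.8   29.9   34. ] yawerr 0.0025 F [ 0.2 -1.4  2.9] tq [-0.25 -0.04  0.02] gap 0.0453 [ 0.5129 -0.1239  0.034 ] q6 [-0.39  0.37 -0.38  0.82 -0.    1.23]
```

View pics/side3.png

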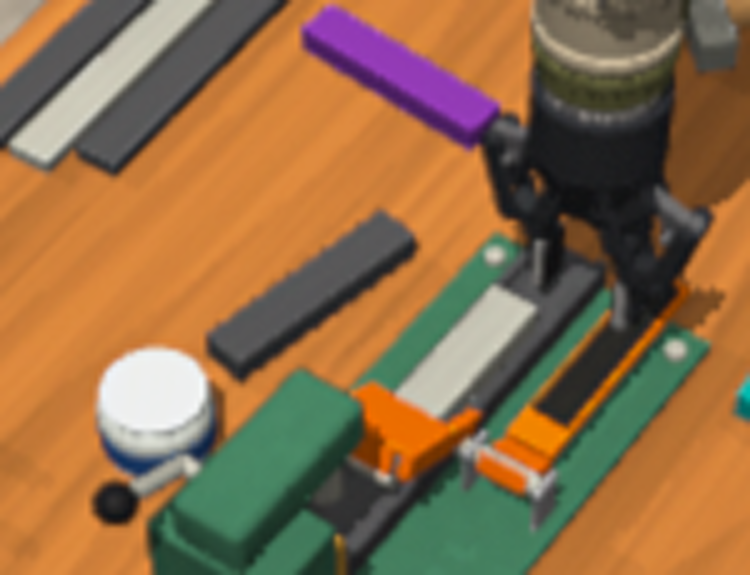

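Call:
step_arm:
  series:
    - [[0.03,0.5,-0.1],0,120]
    - [[0.05,1.0,-0.1],0,120]
    - [[0.07,1.5,-0.1],0,120]
    - [[0.1,2.0,-0.1],0,120]
    - [[0.12,2.5,-0.1],0,120]

```text
clock: 3.4
tcp_pos: [0.5142, -0.0994, 0.0337]
orientation: [-0.003, 0.725, 0.689, -0.002]
wrist_force: [-1.0, -5.0, 2.5]
finger_gap: 0.045
```

```bash
python3 st.py 4
```

```text
t 3.4 press-frame tcp [-99.2  29.8  33.7] yawerr 0.003 F [-1.  -5.   2.5] tq [-1.14  0.27 -0.04] gap 0.045 [ 0.5142 -0.0994  0.0337] q6 [-0.34  0.37 -0.4   0.82 -0.    1.28]
```

View pics/side4.png

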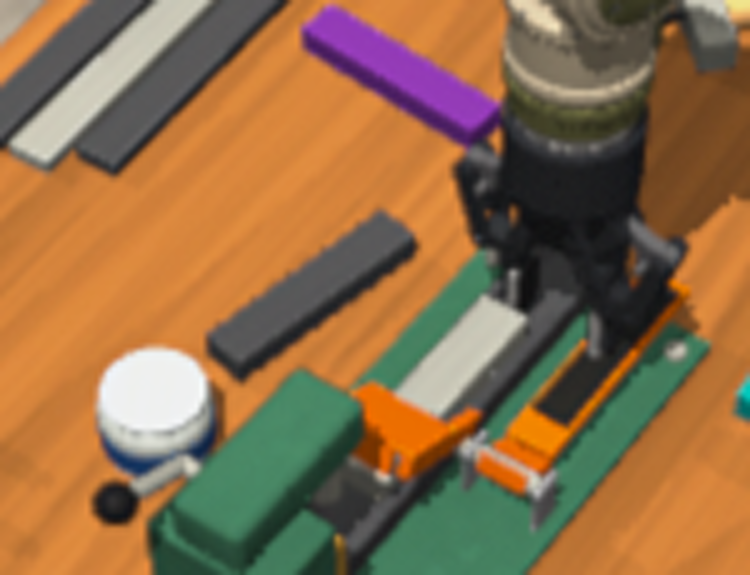

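The blank moves under about 5 N and the flap is open, with the lip raised near (385,395).

Call:
step_arm:
  series:
    - [[0.03,0.5,-0.1],0,120]
    - [[0.05,1.0,-0.1],0,120]
    - [[0.07,1.5,-0.1],0,120]
    - [[0.1,2.0,-0.1],0,120]
    - [[0.12,2.5,-0.1],0,120]

```text
clock: 4.12
tcp_pos: [0.5163, -0.0754, 0.0336]
orientation: [-0.001, 0.725, 0.689, -0.003]
wrist_force: [-0.5, -7.9, 6.7]
finger_gap: 0.0454
```

```bash
python3 st.py 5
```

```text
t 4.12 press-frame tcp [-75.1  28.8  33.6] yawerr 0.0034 F [-0.5 -7.9  6.7] tq [-1.67  0.19 -0.  ] gap 0.0454 [ 0.5163 -0.0754  0.0336] q6 [-0.3   0.36 -0.4   0.81 -0.    1.33]
```

View pics/side5.png

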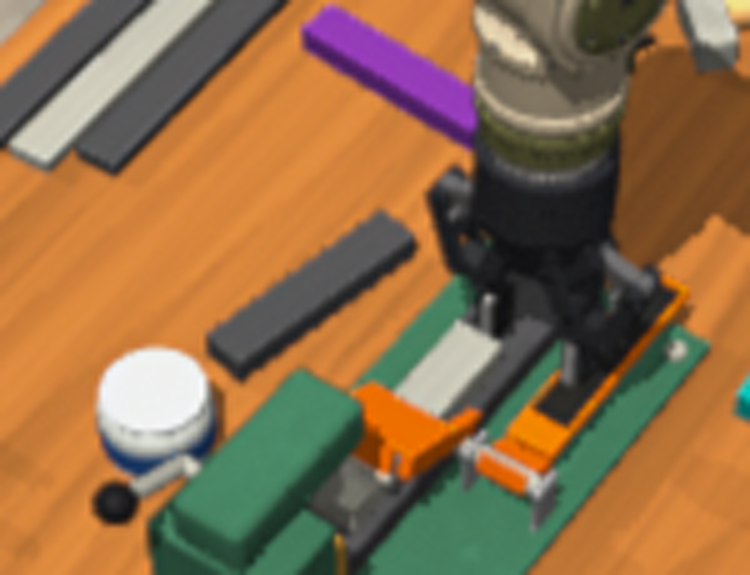

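The blank's bright front now shows past the lip at about (350,500). I'll take the last 19 mm slowly and watch the force.

Call:
step_arm:
  series:
    - [[-0.02,0.4,-0.1],0,120]
    - [[0,0.8,-0.1],0,120]
    - [[0,1.1,-0.1],0,120]
    - [[0.02,1.4,-0.1],0,120]
    - [[0.03,1.6,-0.1],0,120]

```text
clock: 4.85
tcp_pos: [0.5171, -0.061, 0.0336]
orientation: [0.0, 0.725, 0.688, -0.004]
wrist_force: [-2.2, -10.0, 9.1]
finger_gap: 0.0452
```

```bash
python3 st.py
```

```text
t 4.85 press-frame tcp [-60.7  28.7  33.6] yawerr 0.0043 F [ -2.2 -10.    9.1] tq [-2.11  0.51 -0.03] gap 0.0452 [ 0.5171 -0.061   0.0336] q6 [-0.27  0.36 -0.41  0.81 -0.01  1.36]
```

Call:
step_arm:
  series:
    - [[0,0.2,-0.1],0,120]
    - [[0,0.4,-0.1],0,120]
    - [[0,0.5,-0.1],0,120]
    - [[0,0.6,-0.1],0,120]
    - [[0,0.6,-0.1],0,120]

```text
clock: 5.48
tcp_pos: [0.5173, -0.0572, 0.0335]
orientation: [0.002, 0.726, 0.688, -0.005]
wrist_force: [-3.0, -10.1, 8.9]
finger_gap: 0.0455
```

```bash
python3 st.py 6
```

```text
t 5.47 press-frame tcp [-56.9  28.6  33.5] yawerr 0.0058 F [ -3.  -10.1   8.9] tq [-2.09  0.66  0.02] gap 0.0455 [ 0.5173 -0.0572  0.0335] q6 [-0.26  0.36 -0.41  0.8  -0.01  1.37]
```

View pics/side6.png

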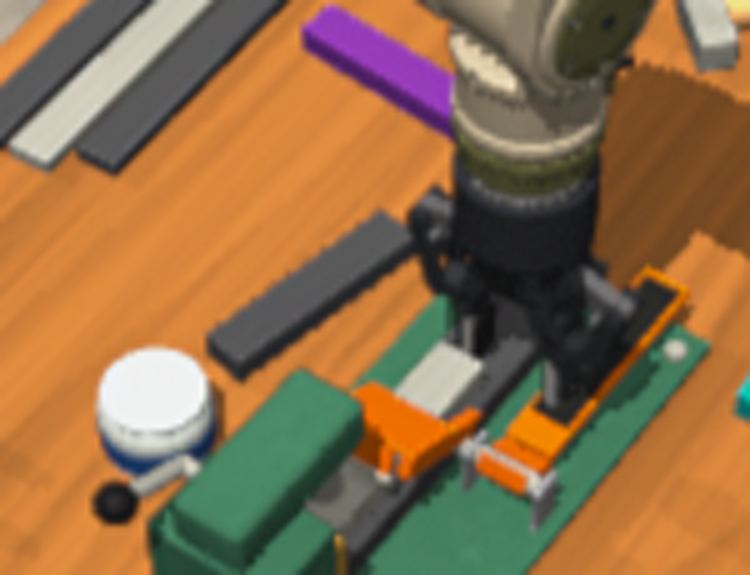

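View pics/top6.png

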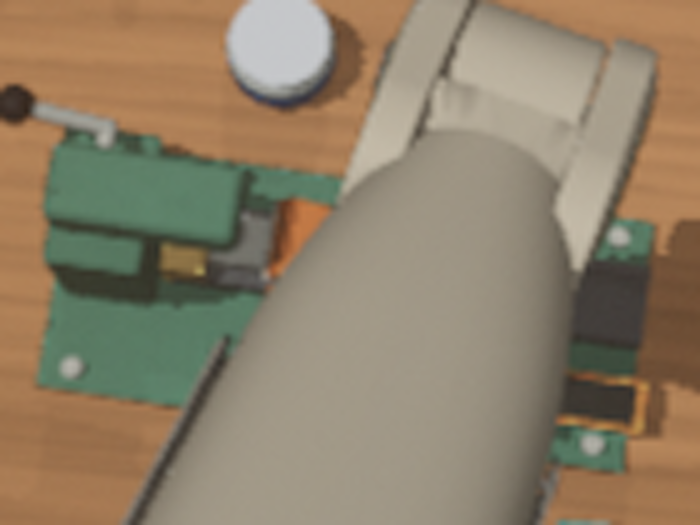

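Flap open, front nearly at the stop, but the force hasn't jumped yet. I'll keep going in small steps until it does.

Call:
step_arm:
  series:
    - [[0,0.2,-0.1],0,120]
    - [[0,0.3,-0.1],0,120]
    - [[0,0.4,-0.1],0,120]
    - [[0,0.4,-0.1],0,120]

```text
clock: 6.08
tcp_pos: [0.5175, -0.0555, 0.0335]
orientation: [0.004, 0.726, 0.687, -0.007]
wrist_force: [-3.3, -10.5, 9.9]
finger_gap: 0.0453
```

```bash
python3 st.py
```

```text
t 6.08 press-frame tcp [-55.2  28.5  33.5] yawerr 0.0074 F [ -3.3 -10.5   9.9] tq [-2.09  0.69 -0.03] gap 0.0453 [ 0.5175 -0.0555  0.0335] q6 [-0.25  0.36 -0.41  0.8  -0.02  1.37]
```

Call:
step_arm:
  series:
    - [[0,0.3,-0.1],0.007,120]
    - [[0,0.5,-0.1],0.007,120]
    - [[0,0.6,-0.1],0.007,120]
    - [[0,0.6,-0.1],0.007,120]

```text
clock: 6.58
tcp_pos: [0.5176, -0.0552, 0.0337]
orientation: [0.009, 0.726, 0.688, -0.011]
wrist_force: [-4.2, -22.2, 9.4]
finger_gap: 0.045
```

```bash
python3 st.py 7
```

```text
t 6.58 press-frame tcp [-55.   28.5  33.7] yawerr 0.0051 F [ -4.2 -22.2   9.4] tq [-4.39  1.04 -0.35] gap 0.045 [ 0.5176 -0.0552  0.0337] q6 [-0.24  0.36 -0.41  0.8  -0.03  1.38]
```

View pics/top7.png

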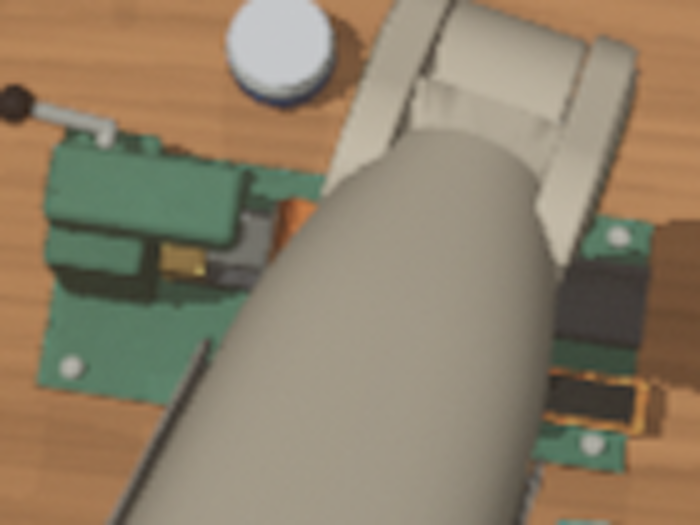

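View pics/side7.png

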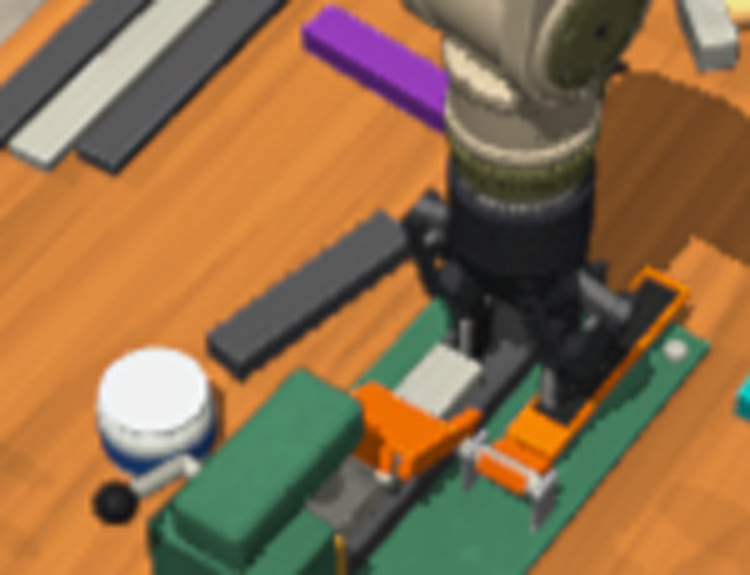

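The wrist force jumped from 10 to 22 N and the TCP stopped at x -55.0. That puts the blank's rear at about -44, with home at -45, so it is against the stop. I'll ease back 4 mm with the arm still held down, check, then release.

Call:
step_arm:
  series:
    - [[0,-0.2,-0.1],0,120]
    - [[0,-0.4,-0.1],0,120]
    - [[-0.02,-0.5,-0.1],0,120]

```text
clock: 7.05
tcp_pos: [0.5174, -0.0582, 0.033]
orientation: [0.007, 0.725, 0.688, -0.009]
wrist_force: [0.8, 3.4, 6.7]
finger_gap: 0.0448
```

```bash
python3 st.py 8
python3 - <<'E'
from fit import *
q=np.load("q.npy");r=pickle.load(open("side8.pkl","rb"));save(r,"side8z",(290,190,350,250),10)
for p in((-45,-15,44),(-45,15,44),(95,15,44),(95,15,24)):print(p,(proj(r,W(q,p))-[290,190])*10)
E
```

```text
t 7.05 press-frame tcp [-58.   28.5  33. ] yawerr 0.0045 F [0.8 3.4 6.7] tq [ 0.95  0.07 -0.12] gap 0.0448 [ 0.5174 -0.0582  0.033 ] q6 [-0.25  0.36 -0.41  0.8  -0.02  1.37]
(-45, -15, 44) [384.64470925  83.82460307]
(-45, 15, 44) [474.44520121 132.72508375]
(95, 15, 44) [171.2971102  475.33440033]
(95, 15, 24) [172.98618492 519.10592723]
```

View pics/side8z.png

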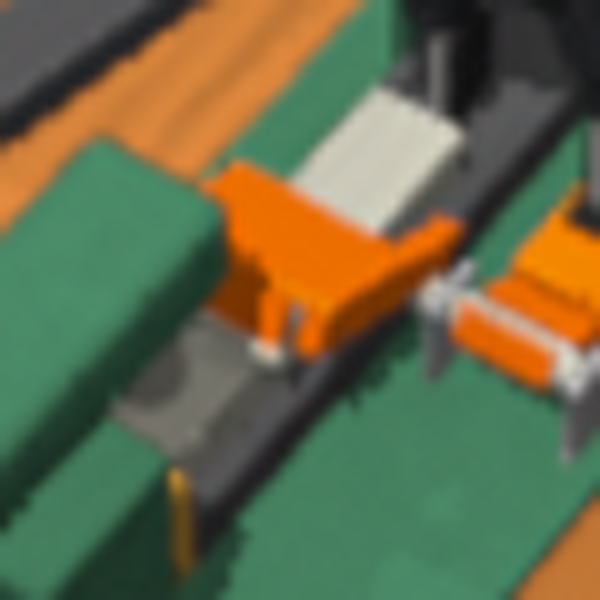

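The blank's rear corners at (385,88) and (465,135) match the home prediction, the front reaches the brass, and the tip is clear of the blank. Now I'll let the arm up.

Call:
step_arm:
  series:
    - [[-0.02,-0.2,0.7],0,120]
    - [[-0.02,-0.2,1.5],0,120]
    - [[-0.02,-0.2,2.5],0,120]
    - [[-0.02,-0.2,4],0,120]
    - [[-0.02,-0.2,6],0,120]

```text
clock: 7.78
tcp_pos: [0.5167, -0.0605, 0.0936]
orientation: [0.007, 0.725, 0.688, -0.01]
wrist_force: [0.1, -0.5, 0.4]
finger_gap: 0.0452
```

Call:
step_arm:
  series:
    - [[0,-2,4],0,120]
    - [[0,-5,8],0,120]
    - [[-3,-10,11],0,120]
    - [[-6,-15,12],0,120]
    - [[-9,-20,12],0,120]

```text
clock: 8.4
tcp_pos: [0.4261, -0.2625, 0.2159]
orientation: [0.009, 0.725, 0.688, -0.01]
wrist_force: [1.5, -1.4, -0.2]
finger_gap: 0.0451
```

```bash
python3 st.py 9
python3 - <<'E'
from fit import *
q=np.load("q.npy");r=pickle.load(open("side9.pkl","rb"));save(r,"side9z",(290,180,360,250),8)
for p in((-45,-15,44),(-45,15,44)):print(p,(proj(r,W(q,p))-[290,180])*8)
E
```

```text
t 8.4 press-frame tcp [-266.4  109.9  215.9] yawerr 0.0044 F [ 1.5 -1.4 -0.2] tq [ 0.01 -0.   -0.01] gap 0.0451 [ 0.4261 -0.2625  0.2159] q6 [-0.7   0.16 -0.19  1.21 -0.02  0.92]
(-45, -15, 44) [307.7157674  147.05968246]
(-45, 15, 44) [379.55616097 186.180067  ]
```

View pics/side9z.png

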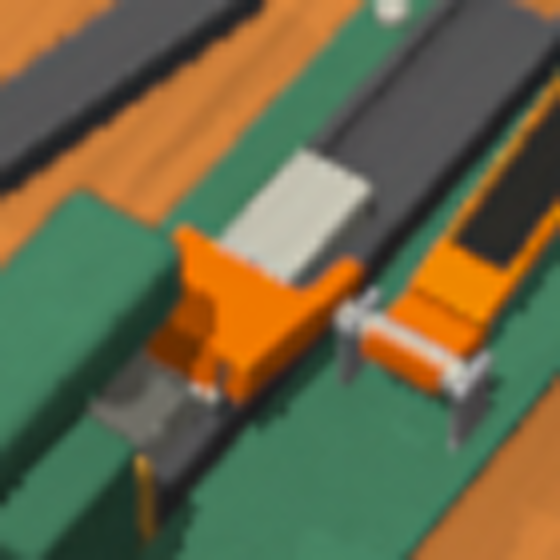

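View pics/top9.png

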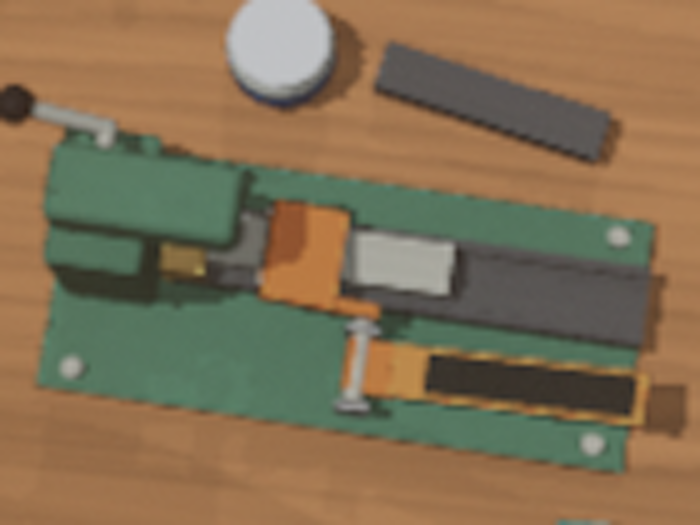

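Run:
```python
from fit import *
q=np.load("q.npy");r=pickle.load(open("top9.pkl","rb"));save(r,"top9z",(270,180,345,235),10)
for a in((457,240),(449,297)):print(np.round(inv(q,atz(r,245+(a[0]+.5)/5-.5,150+(a[1]+.5)/5-.5,.044)),1))
for p in((-45,-15,44),(-45,15,44),(95,0,48)):print((proj(r,W(q,p))-[270,180])*10)
```

```text
[-46.5 -18.3  44. ]
[-46.7  15.2  44. ]
[653.0968414  186.54980447]
[638.26088068 288.55317888]
[160.86272874 163.07028296]
```

View pics/top9z.png

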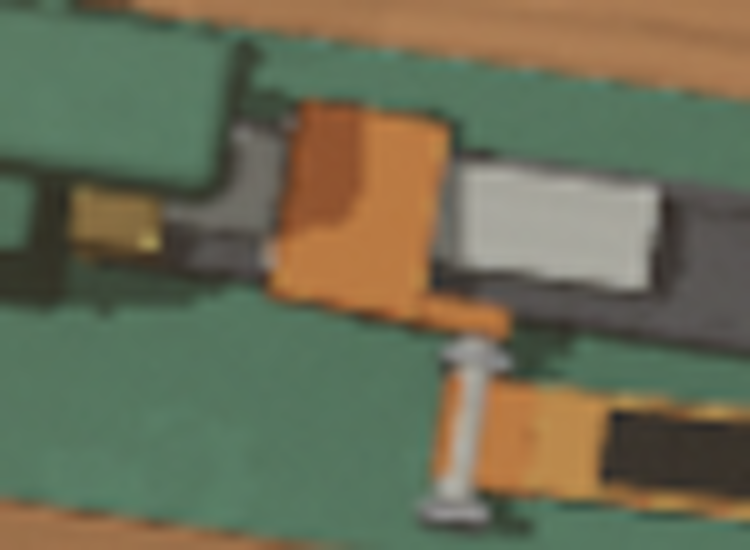

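Call:
step_arm:
  series:
    - [[0,0,0],0,120]
    - [[0,0,0],0,120]

```text
clock: 8.75
tcp_pos: [0.4245, -0.2644, 0.215]
orientation: [0.008, 0.728, 0.686, -0.01]
wrist_force: [-0.0, -0.1, 0.4]
finger_gap: 0.0454
```

```bash
python3 -c "
from h import *
print(env.hand_in())"
```

```text
the job is handed in; nothing more can be done
None
```

I loaded the blank and handed the job in at about 8.8 s. It is against the brass stop and the flap is closed down onto it. I held the orange arm down with one fingertip, pushed the blank from behind with the other, backed off a few mm, then released the arm and took the hand clear.

- **Contact with the stop:** the wrist force along the feed jumped from about 10 to 22 N and the tool stopped. That puts the blank's rear within about 1 mm of its home position.
- **After release:** the side view shows the flap down on the blank. The blank's rear corner is at the same pixel as just before release, so releasing the arm did not move it. The wrist force read near zero with the hand clear.
- **Disagreement:** the two cameras differ slightly on the rear edge. The top view puts it about 1.5 mm short of home (half a pixel) and the side view about 1 mm past it. I put this down to picture resolution and calibration and relied on the force jump.
- **Other items:** the tin and the spare blank look undisturbed. I did not check the rest of the bench closely, but the hand passed well above it.

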